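Hold a pendulum angle gauge at its set slope on a worn stake

TASK

Slide the steel angle gauge out of the open end of its keeper rails, carry it to the ridge stake and rest the middle of its foot on the stake's high ridge, the foot lying square across the ridge. Rock it there until its swinging pointer settles at the brass index tab, and finish while holding it so, still gripped and still pressed on the ridge, so that the line along its foot can be scribed. Leave the other things on the bench where they lie.

Things in the scene. Friction and masses are not known exactly. Their poses are not given: they have to be found in the camera images.
- gauge_grip (a point): Centre of the wooden handle block on top of the gauge: 32 (gauge x) x 16 (gauge y) x 38 high; grip it across its 16 mm. It lies 131 above the underside of the foot; the frame's top bar ends 19 below this point. Axes as gauge.
- gauge: Loose steel angle gauge, about 0.5 kg: flat foot 120 (x) x 40 (y) x 6; on it an open upright frame 102 (x) x 16 (y), top at 112, then a handle block, 150 high in all. Origin: centre of the foot's underside; x along the foot, y across it, z up. A pendulum pointer hangs in the frame from a pivot 100 above the origin, swings in the x-z plane. Starts standing in the keeper, axes as the keeper's.
- pointer (a joint): Angle of the free pendulum pointer in the gauge (rad): 0 with the gauge upright, grows as its tip swings to the gauge's +x, as when the gauge's +x end is tipped down (equals that tip angle once settled, about a second after a movement). Stops at 0.5 either way.
- mark (a joint): Angle of the brass index tab on the gauge's scale arc (rad), same zero and sense as the pointer; set somewhere between 0.14 and 0.34, does not change.
- pointer_tip (a point): Lower tip of the pendulum pointer, 76 from its pivot.
- mark_tip (a point): Inner point of the brass index tab, 76 from the same pivot: pointer and tab agree when the two points meet.
- keeper: Fixed keeper: two dark steel rails 124 long (x), 70 wide over all, 16 high, with lips over the gauge's foot (lip undersides 10 above the bench, 24 between lips, 46 between walls below them). Open at -x, stop at +x, no floor: the foot rides on the bench. Origin on the bench at the rails' middle. The gauge leaves only along -x: clear once its origin is at x = -122 or beyond.
- stake: Fixed stake: wooden base 90 x 90, steel head 64 long (y). Its high ridge is a round bar of radius 20 along y, axis 60 above the bench; lower shoulders beside it (radius 10, axis at x = 31, 53 high; radius 8 at x = -29, 47 high): the foot rests on the ridge alone up to 0.4 rad of tip either way. Origin on the bench under the ridge's middle, z up.
- stake_ridge (a point): Top of the high ridge, at its middle, 80 above the bench. Axes as stake.
- hammer: Bystander: chasing hammer, 240 long, lying, wooden handle.
- chisel_a: Bystander: short square steel chisel, 110 x 10 x 10, lying near the robot.
- chisel_b: Bystander: short square steel chisel, 90 x 10 x 10, lying beyond the middle.
- mallet: Bystander: dark wooden mallet standing on its head, 68 across, 130 high.
- band: Bystander: brass ring, 68 across, 14 high.
- offcut: Bystander: brass bar offcut, 90 x 40 x 18.
- tin: Bystander: open aluminium tin, 72 across, 60 high.
There are look-alikes about, which are no part of the job. What is shaped like the gauge but blue or green is not meant.

How it is judged:
On the way, in this order (a step that is already met when the one before it is completed fails the run):
1. the gauge has been slid out of the keeper's open end (x of gauge in the frame of keeper below -0.118 m), for 0.1 s.
2. the middle of the gauge's foot rests on the stake (contact force between gauge and stake above 0.5 N and horizontal distance between gauge and stake_ridge below 0.03 m), for 0.2 s.
At the end, for the whole second after the job is handed in: Through the last second: gauge still, gripped (over 2 N), pressing on the stake (over 0.5 N), foot centre over 60 mm high, within 30 mm of the ridge middle, square across it within 0.2 rad; pointer settled (under 0.3 rad/s), its tip within 5 mm of the tab (3.8 degrees) (all of step 2 and distance between pointer_tip and mark_tip below 0.005 m and velocity of joint pointer between -0.3 and 0.3 rad/s and contact force between the fingers and gauge above 2 N and angle between the y axis of gauge and the y axis of stake, either way round below 0.2 rad and height (world z) of gauge above 0.06 m and linear speed of gauge below 0.02 m/s); the arm keeps its last pose, push and grip.
It fails at once if a bystander is displaced by more than 25 mm (distance of any of hammer, chisel_a, chisel_b, mallet, band, offcut, tin from where it was at the start of the episode above 0.025 m).
It also fails if it takes over 54 s, if anything falls off the work surface, if the arm or the gripper's body presses on something with over 40 N, if the wrist force passes 120 N, or if a joint passes its speed limit or range.

ROBOT

A 7-joint arm with a two-finger parallel gripper is mounted at the origin on the work surface. World frame = base frame: x ahead of the robot, y to its left, z up, the work surface at z = 0. Lengths are in m, angles in rad, forces in N, time in s.
With the tool pointing down it reaches from about 0.35 to 0.9 m from the base axis. Payload 8.1 kg.
Tool frame: the origin (TCP) lies midway between the tips of the shut fingers; the grasp point (between the pads) lies 19 mm behind it; z points along the fingers, y is the line along which they close (so a half turn about z gives the same grasp; the last joint's range is limited). The gripper opens to 92 mm and grips with 3 to 60 N. Pads are 19 mm wide; open, the fingers measure 130 mm over their backs; the gripper's body (75 mm by 190 mm) begins 47 mm behind the grasp point.
Start: joints at [-1.45, 0.434, 0.025, 1.573, -0.012, 1.134, -0.075], TCP at [0.139, 0.609, 0.196] pointing down, gripper open.
Joint ranges: [-2.62, 2.62], [-0.44, 2.09], [-1.27, 1.32], [0.08, 2.57], [-1.32, 4.46], [0.12, 2], [-2.74, 2.74]. Speed limits (rad/s): [2.22, 2.22, 3.01, 3.01, 3.14, 3.14, 3.14].

INTERFACE

Orientations are given as a rotation vector (axis times angle).
In Python, from cell import arm gives the robot as it stands.
- The arm moves only by the tool move_arm, never from a script. Its argument "motion" is a list of rows, each an object of numbers: "tx", "ty", "tz": the shift along the tool's x, y, z normalised to -1 to 1, where 1 is 1000 mm; "twist": the turn about the tool's z normalised to -1 to 1, where 1 is pi/2 rad. In form: [{"tx": .., "ty": .., "tz": .., "twist": ..}, ...]. A call has 1 to 12 rows; each row shifts and turns the commanded pose from where the row before left it, along the tool's axes as they then stand; what a row does not reach is not made up. A row lasts 1/10 s, in which the tool goes at most 50 mm and 8.59 degrees, less where a joint would pass 70% of its speed; a pose out of reach is approached as far as the arm can. A call with a number of a shift or a turn outside -1 to 1 is refused whole. A call with a gripper value outside its range is refused whole. "gripper" is the gripper's target within -1 to 1 (shut at 1, half-way at 0, fully open at -1), set as the call begins (left out, the last holds). The fingers move at their own pace and stop on an object; "squeeze" is the grip in N (left out, the last holds). Time passes only in rows, so rows that do not move let the fingers close. It gives the time, the measured TCP pose, the force, the opening and the grip force at its end, in the units of the state.
- arm.observe(): the state, without advancing time (a new reading comes with each control period).
- arm.get_image(name): name is "scene" or "top" or "wrist"; returns the picture (420x560x3 uint8, red, green, blue); there is no depth.
- arm.calibration(name): a dict with "K" (3x3 intrinsics, pixels), "T" (4x4, takes a point from camera to world coordinates). Camera axes: x right, y down, z forward; pixel columns grow to the right and rows downward; lengths in m; the calibration is good to about 2 mm. A picture is of the moment at which its call begins: read the wrist's pose just before it. calibration takes no time and is no camera call; for the wrist camera it gives the pose at the moment of the call.
- arm.sign_off(): hands the job in; it is judged then, once.
Trained networks look in the newest picture that a camera, given by its name, has taken for a name from the list of things; names that differ only in an ending like _2 or _b are one class to them, and where a whole thing is asked for, a point or a joint stands for the part that bears it (a point fixed in the world has none). Each returns a list of dicts, best first, with "conf" (0 to 1); they miss things now and then, are a little off and sometimes report something else, mostly with a low value. They report only what shows in the picture. A call takes as long as a camera call. They do not tell look-alikes from the thing itself.
- arm.look_for(camera, query): "point" ([column, row] as shares, 0 to 1, of the picture: columns of its width, rows of its height, amid what is visible of it).
- arm.regions_of(camera, query): "region" (420x560 bool, what is visible of it) and "point" ([column, row] as shares, 0 to 1, of the picture: columns of its width, rows of its height, amid what is visible of it).
- arm.place_of(camera, query): "point" ([column, row] as shares, 0 to 1, of the picture: columns of its width, rows of its height: a listed point, or the origin of a listed thing).
The state is a dict: "clock": time; "joints": joint angles; "dq": joint speeds; "joint_efforts": joint torques, N m; "position": TCP position; "ee_rot": TCP orientation; "force": force on the tool from outside, world axes, zero at the start; "ft_torque": the same for the moment, N m; "width": opening from 0.0 (shut) to 1.0 (fully open); "gripper_force": force on a finger pad.
Only numpy, scipy, OpenCV 4.12 (cv2) and the standard library are available. Lean on these libraries where they do the work, as an engineer would, in place of code of your own. Each camera call takes 0.05 s, during which the arm holds its last target. There are 200 camera calls.

## Working session

There is one attempt and no reset: what is moved stays moved. The work goes in short steps, Python scripts to look and compute and a tool call to move; the robot and the scene stay as the last step left them, time stands still between calls to the robot, and variables do not carry over. Pictures are saved under pics/ and viewed, at most 10 in all, crops included, and the job is handed in when it is done.

Besides the shell and the picture viewer there is one more tool, called as name(argument=value, ...) on one line, values as JSON. move_arm: Moves the arm, as the interface text tells. Scaled input: -1 to 1 covers 1000 mm each way for a shift and pi/2 rad each way for a turn. Its arguments: {"type":"object","properties":{"motion":{"type":"array","items":{"type":"object","properties":{"tx":{"type":"number"},"ty":{"type":"number"},"tz":{"type":"number"},"twist":{"type":"number"}}}},"gripper":{"type":"number"},"squeeze":{"type":"number"}},"required":["motion"]}

```bash
mkdir -p pics; ls; python3 - <<'E'
from cell import arm
import cv2,numpy as np
ims=[]
for c in ("scene","top"):
    im=arm.get_image(c); ims.append(im)
    for q in ("gauge","keeper","stake","gauge_grip","stake_ridge"):
        for r in (arm.place_of(c,q))[:4]: print(c,q,round(r['conf'],2),np.round(np.array(r['point'])*[560,420],1))
cv2.imwrite("pics/scene.png",cv2.resize(ims[0],(800,600))[:,:,::-1]); cv2.imwrite("pics/top.png",cv2.resize(ims[1],(800,600))[:,:,::-1])
for c in("scene","top"):print(arm.calibration(c))
s=arm.observe();print(s)
E
```

```text
pics
scene gauge 0.93 [324.4 299.3]
scene gauge 0.84 [162.6 262.1]
scene gauge 0.81 [410.5 342.6]
scene gauge 0.78 [444.5 233.2]
scene keeper 0.6 [325.6 304.9]
scene stake 0.65 [227.5 213.7]
scene gauge_grip 0.9 [374.2 232.2]
scene gauge_grip 0.79 [423.  311.5]
scene gauge_grip 0.77 [148.6 230.2]
scene gauge_grip 0.6 [459.8 200.7]
scene stake_ridge 0.8 [223.5 191.4]
top gauge 0.98 [331.9 143.2]
top gauge 0.81 [221.9 188.1]
top gauge 0.77 [176.4 293.1]
top gauge 0.67 [159.8 203.3]
top keeper 0.72 [371.9 235.3]
top keeper 0.59 [215.1 186.1]
top stake 0.91 [328.5 199.5]
top gauge_grip 0.97 [171.1 301.6]
top gauge_grip 0.94 [208.  182.6]
top gauge_grip 0.92 [145.4 196.2]
top gauge_grip 0.62 [210.8 230.2]
top stake_ridge 0.63 [333.7 197.9]
{'K': array([[439.81072381,   0.        , 285.20301795],
       [  0.        , 439.81072381, 210.70749175],
       [  0.        ,   0.        ,   1.        ]]), 'T': array([[-0.62972336,  0.60762127, -0.48398851,  0.9481622 ],
       [ 0.776761  ,  0.48488259, -0.40190948,  0.42393589],
       [-0.00953115, -0.62903518, -0.7773184 ,  0.94066217],
      
[... 489 characters left out ...]
ts': array([-1.44960482,  0.43448458,  0.02497063,  1.57321896, -0.01161237,
        1.13402276, -0.07510666]), 'dq': array([-1.34846260e-03, -1.91641410e-03,  9.29953889e-06, -2.86095226e-04,
       -1.48649371e-03,  3.85895254e-04, -7.44319693e-04]), 'joint_efforts': array([-5.02928269e-04, -6.67342114e+01,  9.83235352e-01, -3.14683700e+01,
       -6.06488320e-02,  3.28420289e-02,  3.99330600e-05]), 'position': array([0.13871021, 0.60940715, 0.19564373]), 'ee_rot': array([-3.50906276e-01, -3.12192199e+00, -1.82439837e-05]), 'force': array([ 0.82777336,  0.49274042, -0.27522442]), 'ft_torque': array([-0.01164862, -0.00231944,  0.01064746]), 'gripper_force': 0.0, 'width': 1.0006305765065477}
```

View pics/scene.png

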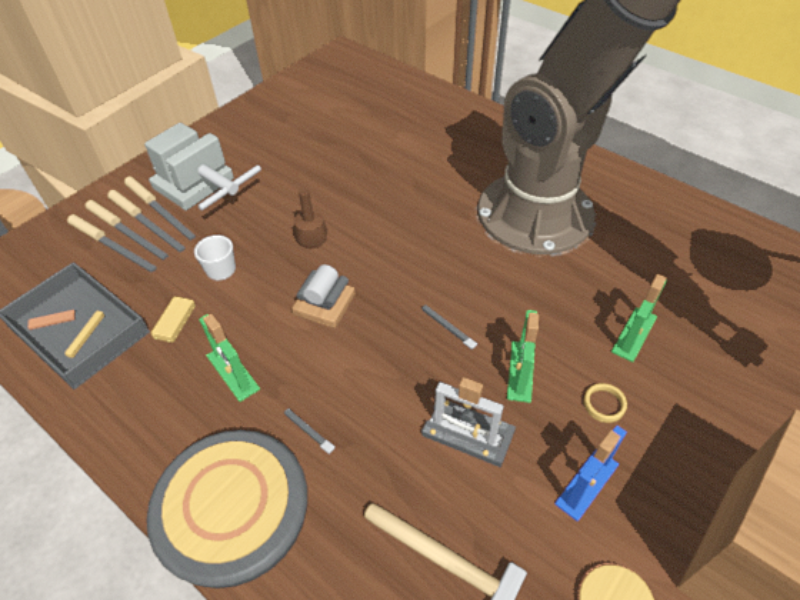

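View pics/top.png

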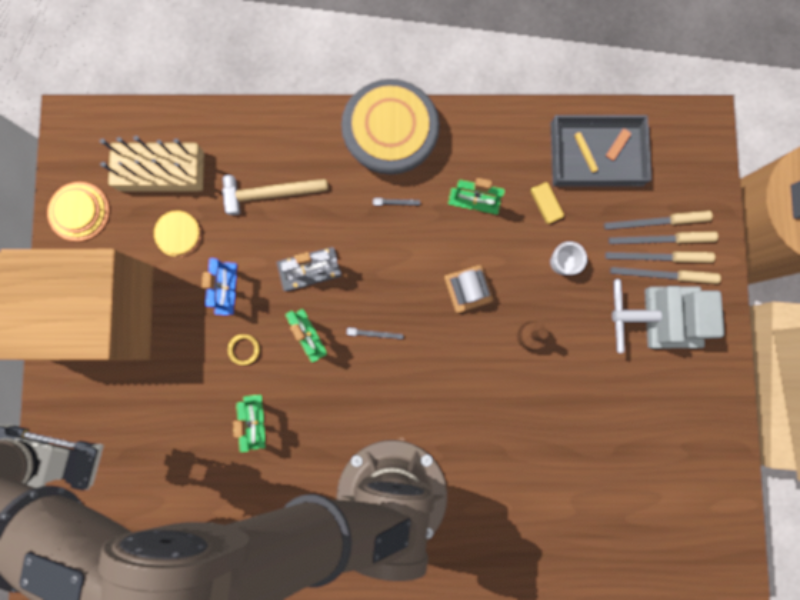

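Both pictures show the steel gauge in its dark keeper at scene (470,420), top (310,268). The look-alikes are blue at top (222,287) and green at top (305,335), (250,425) and (477,196). The stake is at top (470,287). I choose the grey steel one in the dark rails and will check it in a close crop.

```bash
cat > h.py <<'E'
import numpy as np, cv2
from cell import arm
def back(c,p,z,cal=None):
    cal=cal or arm.calibration(c); K,T=cal['K'],cal['T']
    d=T[:3,:3]@np.linalg.solve(K,[p[0],p[1],1]); return T[:3,3]+d*(z-T[2,3])/d[2]
def proj(c,P,cal=None):
    cal=cal or arm.calibration(c); K,T=cal['K'],cal['T']
    q=K@(T[:3,:3].T@(np.array(P)-T[:3,3])); return q[:2]/q[2]
E
python3 - <<'E'
from h import *
a=cv2.imread("pics/scene.png")
im=arm.get_image("scene");t=arm.get_image("top")
A=cv2.resize(im[255:330,285:370],(400,353),interpolation=2);B=cv2.resize(t[160:215,185:250],(400,338),interpolation=2)
out=np.zeros((360,800,3),np.uint8);out[:353,:400]=A;out[:338,400:]=B
cv2.imwrite("pics/crop.png",out[:,:,::-1])
s=.7
for n,c,p,z in [("grip top","top",(302*s,258*s),.15),("grip sc","scene",(470*s,384*s),.15),
  ("gauge pt","top",(221.9,188.1),0),("gauge sc","scene",(324.4,299.3),0),("gripnet","top",(208,182.6),.131),
  ("ridge top","top",(333.7,197.9),.08),("ridge sc","scene",(223.5,191.4),.08),("stk top","top",(328.5,199.5),0),("stk sc","scene",(227.5,213.7),0)]: print(n,back(c,p,z).round(3))
E
```

```text
grip top [0.518 0.188 0.15 ]
grip sc [0.52  0.185 0.15 ]
gauge pt [0.519 0.175 0.   ]
gauge sc [0.514 0.18  0.   ]
gripnet [0.515 0.201 0.131]
ridge top [ 0.474 -0.191  0.08 ]
ridge sc [ 0.462 -0.188  0.08 ]
stk top [ 0.479 -0.184  0.   ]
stk sc [ 0.469 -0.179 -0.   ]
```

View pics/crop.png

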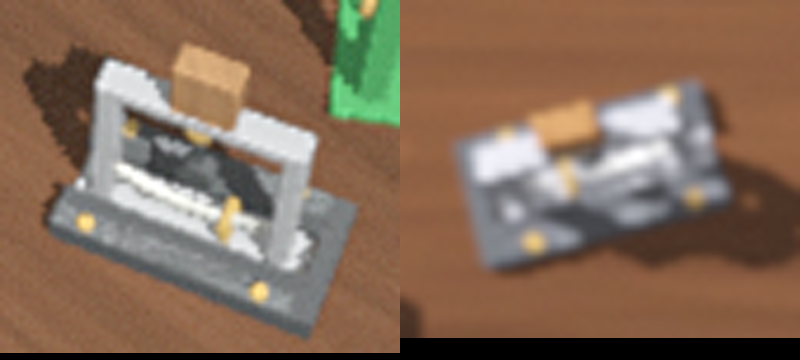

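The crop confirms the grey steel gauge in its dark rails at about (0.517, 0.183). It is not yet clear which end is open, so I'm going above it.

move_arm(motion=[{"tz": -0.05},{"tz": -0.05},{"tz": -0.05},{"tx": -0.03,"ty": -0.027},{"tx": -0.03,"ty": -0.027},{"tx": -0.03,"ty": -0.027},{"tx": -0.03,"ty": -0.027},{"tx": -0.03,"ty": -0.027},{"tx": -0.03,"ty": -0.027},{"tx": -0.03,"ty": -0.027}])

```text
invalid input
```

move_arm(motion=[{"tx": -0.032,"ty": -0.018},{"tx": -0.032,"ty": -0.018},{"tx": -0.032,"ty": -0.018},{"tx": -0.032,"ty": -0.018},{"tx": -0.032,"ty": -0.018},{"tx": -0.032,"ty": -0.018},{"tx": -0.032,"ty": -0.018},{"tx": -0.032,"ty": -0.018},{"twist": 0.08},{"twist": 0.08},{"twist": 0.08},{"twist": 0.08}])

```text
invalid input
```

move_arm(motion=[{"twist": 0.085},{"twist": 0.085},{"twist": 0.085},{"twist": 0.085},{}])

```text
invalid input
```

```bash
python3 - <<'E'
from h import *
from scipy.spatial.transform import Rotation as Ro
s=arm.observe();print(s['clock'],s['position'],s['joints'].round(2),Ro.from_rotvec(s['ee_rot']).as_matrix().round(3))
cal=arm.calibration('wrist');im=arm.get_image("wrist")
cv2.imwrite("pics/w1.png",cv2.resize(im,(800,600))[:,:,::-1])
print(cal)
for q in ("gauge","gauge_grip","keeper","pointer_tip","mark_tip"):
    for r in arm.place_of("wrist",q)[:2]:
        p=np.array(r['point'])*[560,420];print(q,r['conf'],p.round(1),back('wrist',p,{'gauge_grip':.131}.get(q,0)).round(3))
E
```

```text
0.7 [0.13874104 0.60942499 0.19564649] [-1.45  0.43  0.03  1.57 -0.01  1.13 -0.08] [[-0.975  0.222  0.   ]
 [ 0.222  0.975  0.   ]
 [-0.     0.    -1.   ]]
{'K': array([[375.51566209,   0.        , 278.79318988],
       [  0.        , 375.51566209, 216.4145599 ],
       [  0.        ,   0.        ,   1.        ]]), 'T': array([[ 2.22411591e-01,  9.37489081e-01,  2.67670146e-01,
         6.76468665e-02],
       [ 9.74952774e-01, -2.13981972e-01, -6.06531418e-02,
         6.24925431e-01],
       [ 4.14927584e-04,  2.74455713e-01, -9.61599651e-01,
         3.84969776e-01],
       [ 0.00000000e+00,  0.00000000e+00,  0.00000000e+00,
         1.00000000e+00]])}
gauge 0.58 [ 24.9 266.6] [0.169 0.314 0.   ]
```

The moves were refused, so rows probably need all four fields.

move_arm(motion=[{"tx": 0,"ty": 0,"tz": -0.05,"twist": 0},{"tx": 0,"ty": 0,"tz": -0.05,"twist": 0},{"tx": 0,"ty": 0,"tz": -0.05,"twist": 0},{"tx": -0.03,"ty": -0.027,"tz": 0,"twist": 0},{"tx": -0.03,"ty": -0.027,"tz": 0,"twist": 0},{"tx": -0.03,"ty": -0.027,"tz": 0,"twist": 0},{"tx": -0.03,"ty": -0.027,"tz": 0,"twist": 0},{"tx": -0.03,"ty": -0.027,"tz": 0,"twist": 0},{"tx": -0.03,"ty": -0.027,"tz": 0,"twist": 0},{"tx": -0.03,"ty": -0.027,"tz": 0,"twist": 0}])

```text
clock: 2.0
position: [0.3023, 0.377, 0.3458]
ee_rot: [0.351, 3.122, 0.001]
force: [0.5, -0.1, 0.5]
width: 1.0
gripper_force: 0.0
```

move_arm(motion=[{"tx": -0.032,"ty": -0.018,"tz": 0,"twist": 0},{"tx": -0.032,"ty": -0.018,"tz": 0,"twist": 0},{"tx": -0.032,"ty": -0.018,"tz": 0,"twist": 0},{"tx": -0.032,"ty": -0.018,"tz": 0,"twist": 0},{"tx": -0.032,"ty": -0.018,"tz": 0,"twist": 0},{"tx": -0.032,"ty": -0.018,"tz": 0,"twist": 0},{"tx": -0.032,"ty": -0.018,"tz": 0,"twist": 0},{"tx": -0.032,"ty": -0.018,"tz": 0,"twist": 0},{"tx": 0,"ty": 0,"tz": 0,"twist": 0.08},{"tx": 0,"ty": 0,"tz": 0,"twist": 0.08},{"tx": 0,"ty": 0,"tz": 0,"twist": 0.08},{"tx": 0,"ty": 0,"tz": 0,"twist": 0.08}])

```text
clock: 3.2
position: [0.5192, 0.1812, 0.3456]
ee_rot: [-1.124, -2.933, -0.0]
force: [-0.1, -0.5, -0.2]
width: 0.997
gripper_force: 0.0
```

move_arm(motion=[{"tx": 0,"ty": 0,"tz": 0,"twist": 0.085},{"tx": 0,"ty": 0,"tz": 0,"twist": 0.085},{"tx": 0,"ty": 0,"tz": 0,"twist": 0.085},{"tx": 0,"ty": 0,"tz": 0,"twist": 0.085},{"tx": 0,"ty": 0,"tz": 0,"twist": 0}])

```text
clock: 3.7
position: [0.5191, 0.1814, 0.3457]
ee_rot: [-1.854, -2.536, -0.0]
force: [0.2, -0.3, 0.8]
width: 1.0
gripper_force: 0.0
```

```bash
python3 - <<'E'
from h import *
from scipy.spatial.transform import Rotation as Ro
s=arm.observe();print(s['clock'],s['position'],s['joints'].round(2),Ro.from_rotvec(s['ee_rot']).as_matrix().round(3))
cal=arm.calibration('wrist');im=arm.get_image("wrist")
cv2.imwrite("pics/w1.png",cv2.resize(im,(800,600))[:,:,::-1])
print(cal)
for q in ("gauge","gauge_grip","keeper","pointer_tip","mark_tip"):
    for r in arm.place_of("wrist",q)[:2]:
        p=np.array(r['point'])*[560,420];print(q,r['conf'],p.round(1),back('wrist',p,{'gauge_grip':.131}.get(q,0)).round(3))
E
```

```text
3.7 [0.5190977  0.18135649 0.34567322] [-0.87  0.23  0.56  1.54 -0.12  1.41  0.01] [[-0.303  0.953  0.   ]
 [ 0.953  0.303  0.   ]
 [ 0.     0.    -1.   ]]
{'K': array([[375.51566209,   0.        , 278.79318988],
       [  0.        , 375.51566209, 216.4145599 ],
       [  0.        ,   0.        ,   1.        ]]), 'T': array([[ 9.53007361e-01,  2.91274388e-01,  8.32838592e-02,
         4.97696532e-01],
       [ 3.02947031e-01, -9.16521031e-01, -2.61174838e-01,
         2.50932981e-01],
       [ 2.57867460e-04,  2.74132141e-01, -9.61692000e-01,
         5.34976212e-01],
       [ 0.00000000e+00,  0.00000000e+00,  0.00000000e+00,
         1.00000000e+00]])}
gauge 0.97 [173.8 116.6] [0.363 0.197 0.   ]
gauge 0.92 [282.6 159.9] [0.524 0.187 0.   ]
gauge_grip 0.97 [140.5 123.1] [0.364 0.193 0.131]
gauge_grip 0.65 [279.5 173.1] [0.519 0.188 0.131]
keeper 0.78 [281.9 163.1] [0.524 0.182 0.   ]
```

View pics/w1.png

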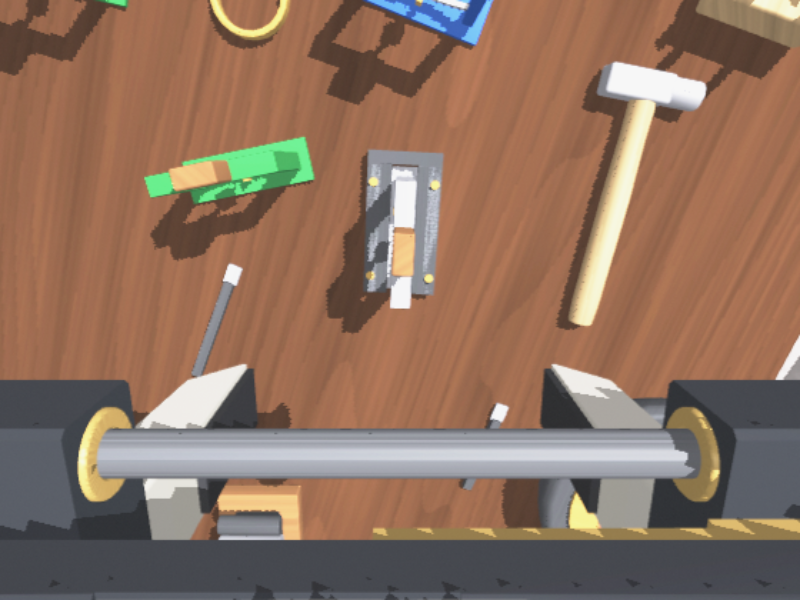

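The wrist picture shows the steel gauge at (403,225). The keeper's stop bar is at the far end (405,157), so the open end faces −y, toward the stake. Keeper corners are (368,150), (443,152), (433,295) and (365,292). Next is an oblique look to read the tab angle.

move_arm(motion=[{"tx": 0,"ty": 0.04,"tz": 0.03,"twist": 0},{"tx": 0,"ty": 0.04,"tz": 0.03,"twist": 0},{"tx": 0,"ty": 0.04,"tz": 0.03,"twist": 0},{"tx": 0,"ty": 0.04,"tz": 0.03,"twist": 0},{"tx": 0,"ty": 0.04,"tz": 0.03,"twist": 0},{"tx": 0,"ty": 0,"tz": 0,"twist": 0}])

```text
clock: 4.6
position: [0.7096, 0.2428, 0.1856]
ee_rot: [-1.846, -2.535, 0.016]
force: [-0.8, 0.2, -0.7]
width: 0.998
gripper_force: 0.0
```

```bash
python3 - <<'E'
from h import *
cal={'K':np.array([[375.51566209,0,278.79318988],[0,375.51566209,216.4145599],[0,0,1]]),'T':np.array([[.953007361,.291274388,.0832838592,.497696532],[.302947031,-.916521031,-.261174838,.250932981],[.00025786746,.274132141,-.961692,.534976212],[0,0,0,1]])}
c=np.array([back('wrist',(x*.7,y*.7),.016,cal) for x,y in [(368,150),(443,152),(433,295),(365,292)]])
print(c.round(4),c.mean(0)); d=(c[0]+c[1]-c[2]-c[3])/2;print('keeper x dir',d,np.arctan2(d[1],d[0]))
print('handle top',[back('wrist',(x*.7,y*.7),.15,cal).round(4) for x,y in [(393,228),(415,228),(414,276),(392,276)]])
s=arm.observe();print(s['position'])
cal=arm.calibration('wrist');im=arm.get_image("wrist");np.savez('w2.npz',im=im,**cal)
C=back
G=c.mean(0);G[2]=.06
p=proj('wrist',G,cal);print(p)
x0=int(np.clip(p[0]-70,0,420));y0=int(np.clip(p[1]-52,0,315));print(x0,y0)
cv2.imwrite("pics/w2.png",cv2.resize(im[y0:y0+105,x0:x0+140],(800,600),interpolation=2)[:,:,::-1])
for q in ("pointer_tip","mark_tip","gauge","keeper"):
    for r in arm.place_of("wrist",q)[:2]:print(q,r['conf'],np.array(r['point'])*[560,420])
E
```

```text
[[0.4694 0.2478 0.016 ]
 [0.5362 0.2672 0.016 ]
 [0.5712 0.1345 0.016 ]
 [0.5056 0.1169 0.016 ]] [0.5206219  0.19158702 0.016     ]
keeper x dir [-0.03562166  0.13177012  0.        ] 1.8348174233633041
handle top [array([0.5091, 0.2028, 0.15  ]), array([0.5241, 0.2075, 0.15  ]), array([0.5344, 0.174 , 0.15  ]), array([0.519 , 0.1691, 0.15  ])]
[0.70955114 0.24280322 0.18564281]
[ 51.7927627  186.18662958]
0 134
pointer_tip 0.57 [ 75.824 182.28 ]
mark_tip 0.6 [ 70.    166.404]
mark_tip 0.34 [282.52  156.786]
gauge 0.85 [ 84.896 179.298]
keeper 0.88 [ 86.184 181.314]
```

View pics/w2.png

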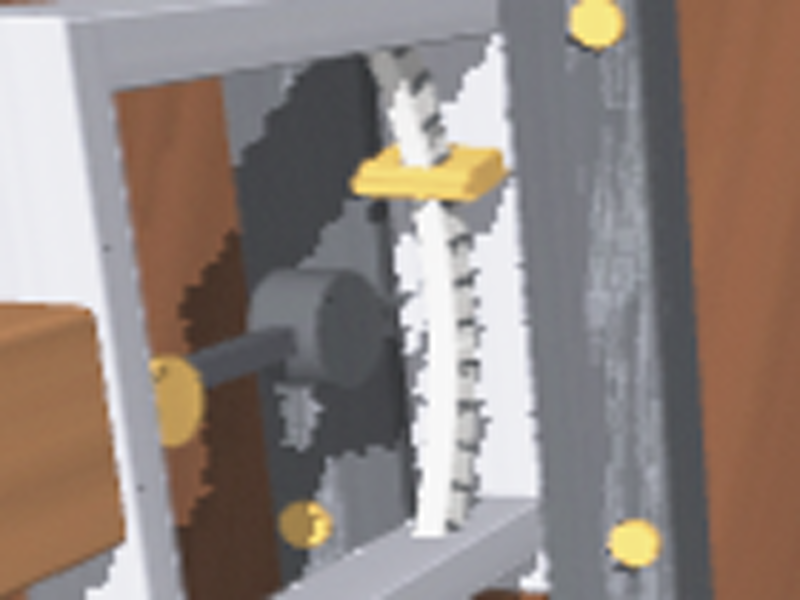

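The crop shows the pivot at (175,400), the bob at (320,325) and the tab from (352,182) to (505,165), crossing the scale arc on the +x side. Next I project the model to read its angle.

```bash
python3 - <<'E'
from h import *
w=np.load('w2.npz');cal={'K':w['K'],'T':w['T']}
a=1.85;xg=np.array([np.cos(a),np.sin(a),0]);yg=np.array([-np.sin(a),np.cos(a),0]);O=np.array([.5212,.190,0]);z=np.array([0,0,1])
cr=lambda P:((proj('',P,cal)-[0,134])*800/140).round()
print('pivot',cr(O+.1*z+0*yg),cr(O+.1*z-.008*yg),'bar ends',cr(O+.112*z+.051*xg-.008*yg),cr(O+.112*z+.051*xg+.008*yg))
for y in(-.008,0,.004):
  for t in (0,.14,.18,.22,.26,.3,.34): print(y,t,cr(O+.1*z+.076*(np.sin(t)*xg-np.cos(t)*z)+y*yg))
E
```

```text
pivot [120. 371.] [180. 373.] bar ends [ 53. -16.] [-80. -20.]
-0.008 0 [474. 267.]
-0.008 0.14 [464. 204.]
-0.008 0.18 [461. 187.]
-0.008 0.22 [457. 169.]
-0.008 0.26 [453. 151.]
-0.008 0.3 [448. 134.]
-0.008 0.34 [443. 117.]
0 0 [426. 265.]
0 0.14 [416. 203.]
0 0.18 [412. 185.]
0 0.22 [408. 167.]
0 0.26 [404. 150.]
0 0.3 [399. 132.]
0 0.34 [393. 115.]
0.004 0 [402. 264.]
0.004 0.14 [392. 202.]
0.004 0.18 [388. 184.]
0.004 0.22 [384. 166.]
0.004 0.26 [379. 149.]
0.004 0.3 [374. 132.]
0.004 0.34 [368. 114.]
```

Tab angle is about 0.255 rad. Going to the handle and gripping it.

move_arm(motion=[{"tx": 0.001,"ty": -0.039,"tz": 0,"twist": 0},{"tx": 0.001,"ty": -0.039,"tz": 0,"twist": 0},{"tx": 0.001,"ty": -0.039,"tz": 0,"twist": 0},{"tx": 0.001,"ty": -0.039,"tz": 0,"twist": 0},{"tx": 0,"ty": -0.04,"tz": 0,"twist": 0.02},{"tx": 0,"ty": 0,"tz": 0,"twist": 0},{"tx": 0,"ty": 0,"tz": 0.033,"twist": 0},{"tx": 0,"ty": 0,"tz": 0.033,"twist": 0},{"tx": 0,"ty": 0,"tz": 0,"twist": 0}])

```text
clock: 5.75
position: [0.5196, 0.1861, 0.1282]
ee_rot: [-1.889, -2.508, 0.003]
force: [0.5, 0.8, -0.3]
width: 0.997
gripper_force: 0.0
```

move_arm(motion=[{"tx": 0,"ty": 0,"tz": 0,"twist": 0},{"tx": 0,"ty": 0,"tz": 0,"twist": 0},{"tx": 0,"ty": 0,"tz": 0,"twist": 0},{"tx": 0,"ty": 0,"tz": 0,"twist": 0},{"tx": 0,"ty": 0,"tz": 0,"twist": 0},{"tx": 0,"ty": 0,"tz": 0,"twist": 0}], gripper=1, squeeze=25)

```text
clock: 6.35
position: [0.5219, 0.1864, 0.1299]
ee_rot: [1.891, 2.508, 0.001]
force: [-0.8, 0.2, 0.3]
width: 0.526
gripper_force: 0.0
```

move_arm(motion=[{"tx": 0,"ty": 0,"tz": 0.012,"twist": 0},{"tx": 0,"ty": 0,"tz": 0,"twist": 0},{"tx": 0,"ty": 0,"tz": 0,"twist": 0},{"tx": 0,"ty": 0,"tz": 0,"twist": 0},{"tx": 0,"ty": 0,"tz": 0,"twist": 0},{"tx": 0,"ty": 0,"tz": 0,"twist": 0},{"tx": 0,"ty": 0,"tz": 0,"twist": 0},{"tx": 0,"ty": 0,"tz": 0,"twist": 0}])

```text
clock: 7.15
position: [0.5217, 0.1862, 0.1176]
ee_rot: [-1.891, -2.508, 0.0]
force: [0.5, -1.0, -2.5]
width: 0.162
gripper_force: 25.0
```

move_arm(motion=[{"tx": 0,"ty": 0,"tz": -0.001,"twist": 0},{"tx": -0.015,"ty": 0,"tz": 0,"twist": 0},{"tx": -0.02,"ty": 0,"tz": 0,"twist": 0},{"tx": -0.02,"ty": 0,"tz": 0,"twist": 0}])

```text
clock: 7.55
position: [0.5358, 0.1386, 0.1187]
ee_rot: [-1.88, -2.512, -0.005]
force: [0.1, -0.7, -0.1]
width: 0.053
gripper_force: 0.0
```

move_arm(motion=[{"tx": -0.02,"ty": 0,"tz": 0,"twist": 0},{"tx": -0.02,"ty": 0,"tz": 0,"twist": 0},{"tx": -0.02,"ty": 0,"tz": 0,"twist": 0},{"tx": -0.02,"ty": 0,"tz": 0,"twist": 0},{"tx": -0.005,"ty": 0,"tz": 0,"twist": 0},{"tx": 0,"ty": 0,"tz": 0,"twist": 0},{"tx": 0,"ty": 0,"tz": 0,"twist": 0}])

```text
clock: 8.25
position: [0.5602, 0.0528, 0.1187]
ee_rot: [-1.89, -2.509, -0.001]
force: [-0.7, -0.7, -0.4]
width: 0.006
gripper_force: 0.0
```

```bash
python3 - <<'E'
from h import *
s=arm.observe();print(s['clock'],s['position'],s['force'])
cal=arm.calibration('wrist');im=arm.get_image("wrist");np.savez('w3.npz',im=im,**cal)
cv2.imwrite("pics/w3.png",cv2.resize(im,(800,600),interpolation=2)[:,:,::-1])
t=arm.get_image("top"); x=cv2.resize(t[130:250,170:390],(800,436),interpolation=2);cv2.imwrite("pics/t3.png",x[:,:,::-1])
E
```

```text
8.25 [0.56021485 0.0527573  0.11866862] [-0.65349195 -0.72108378 -0.36744426]
```

View pics/w3.png

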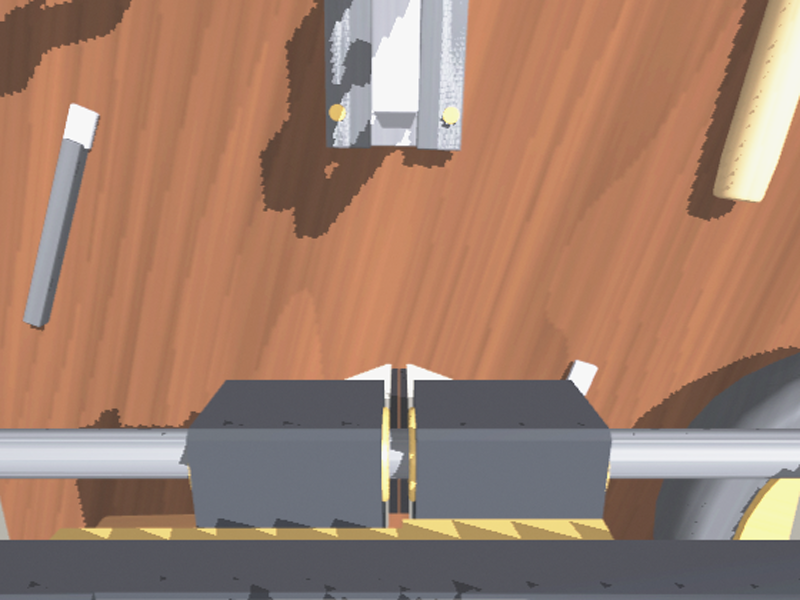

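The fingers slipped off and the gauge stayed in the keeper: bar end at (395,115), keeper mouth at row 148. First, how far did it move?

```bash
python3 - <<'E'
from h import *
w=np.load('w3.npz');cal={'K':w['K'],'T':w['T']}
f=lambda x,y,z:back('',(x*.7,y*.7),z,cal)
a=1.849;xg=np.array([np.cos(a),np.sin(a),0])
m=(f(328,148,.016)+f(462,150,.016))/2; print('keeper mouth',m, 'centre',m+.062*xg)
b=f(395,111,.112); print('bar end top',b,'gauge origin',b+.051*xg)
e1=f(328,148,.016);e2=f(462,150,.016);d=e2-e1;print(np.linalg.norm(d),np.arctan2(d[1],d[0])+np.pi/2)
E
```

```text
keeper mouth [0.53825013 0.12603445 0.016     ] centre [0.52122314 0.18565057 0.016     ]
bar end top [0.5356585  0.13700496 0.112     ] gauge origin [0.52165243 0.18604403 0.112     ]
0.06990579996790261 1.835669639967114
```

move_arm(motion=[{"tx": 0,"ty": 0,"tz": -0.04,"twist": 0},{"tx": 0,"ty": 0,"tz": -0.04,"twist": 0},{"tx": 0,"ty": 0,"tz": -0.04,"twist": 0},{"tx": 0.04,"ty": 0,"tz": 0,"twist": 0},{"tx": 0.04,"ty": 0,"tz": 0,"twist": 0},{"tx": 0.04,"ty": 0,"tz": 0,"twist": 0},{"tx": 0,"ty": 0,"tz": 0,"twist": 0}], gripper=-0.2)

```text
clock: 9.05
position: [0.5247, 0.175, 0.2382]
ee_rot: [-1.876, -2.516, -0.002]
force: [0.0, -0.4, 0.0]
width: 0.562
gripper_force: 0.0
```

```bash
python3 - <<'E'
from h import *
s=arm.observe();print(s['clock'],s['position'],s['width'])
cal=arm.calibration('wrist');im=arm.get_image("wrist");np.savez('w4.npz',im=im,**cal)
cv2.imwrite("pics/w4.png",cv2.resize(im[20:260,120:440],(800,600),interpolation=2)[:,:,::-1])
E
```

```text
9.05 [0.52474622 0.17496921 0.23818683] 0.5624177584103578
```

View pics/w4.png

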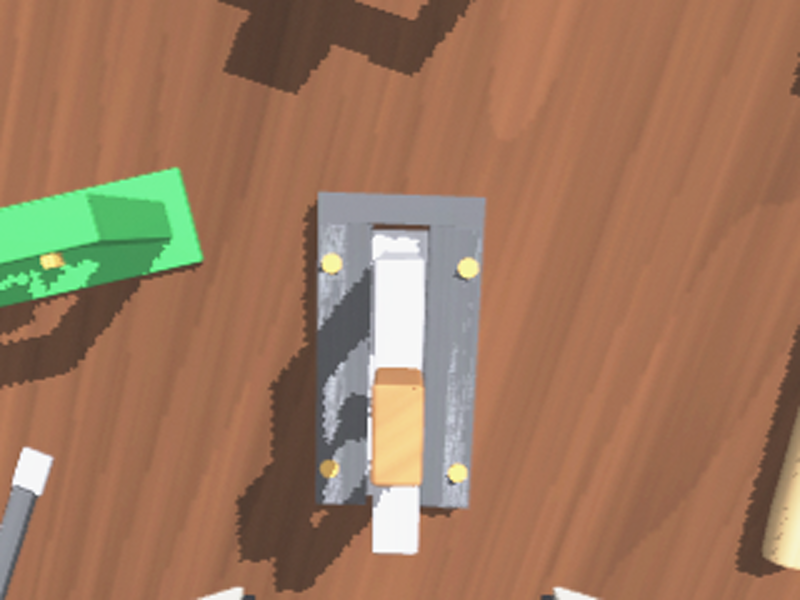

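The gauge is still fully seated (handle at (398,434)) and centred where I gripped it. It probably jammed under the lips and slipped at 25 N. I'll re-grip at 60 N, float it about 2 mm and pull slowly.

```bash
python3 - <<'E'
from h import *
w=np.load('w4.npz');cal={'K':w['K'],'T':w['T']}
f=lambda x,y,z:back('',(120+x*.4,20+y*.4),z,cal)
h=(f(373,383,.15)+f(423,485,.15))/2;print('handle',h)
c=[f(318,192,.016),f(486,197,.016),f(469,508,.016),f(316,503,.016)];print(np.mean(c,0));d=c[0]+c[1]-c[2]-c[3];print(np.arctan2(d[1],d[0]))
e=(h-arm.observe()['position'])
from scipy.spatial.transform import Rotation as Ro
print(Ro.from_rotvec(arm.observe()['ee_rot']).as_matrix().T@e)
E
```

```text
handle [0.52246508 0.18646024 0.15      ]
[0.52042322 0.19169763 0.016     ]
1.8291214259042197
[0.01523576 0.00113548 0.08833135]
```

move_arm(motion=[{"tx": 0.014,"ty": 0.001,"tz": 0.03,"twist": 0.015},{"tx": 0,"ty": 0,"tz": 0.03,"twist": 0},{"tx": 0,"ty": 0,"tz": 0.03,"twist": 0},{"tx": 0,"ty": 0,"tz": 0.03,"twist": 0},{"tx": 0,"ty": 0,"tz": 0,"twist": 0},{"tx": 0,"ty": 0,"tz": 0,"twist": 0}])

```text
clock: 9.7
position: [0.5245, 0.1802, 0.1191]
ee_rot: [1.921, 2.485, -0.001]
force: [0.0, -0.4, -0.2]
width: 0.599
gripper_force: 0.0
```

move_arm(motion=[{"tx": 0.007,"ty": 0,"tz": 0.003,"twist": 0},{"tx": 0,"ty": 0,"tz": 0,"twist": 0},{"tx": 0,"ty": 0,"tz": 0,"twist": 0},{"tx": 0,"ty": 0,"tz": 0,"twist": 0},{"tx": 0,"ty": 0,"tz": 0,"twist": 0},{"tx": 0,"ty": 0,"tz": 0,"twist": 0},{"tx": 0,"ty": 0,"tz": 0,"twist": 0},{"tx": 0,"ty": 0,"tz": 0,"twist": 0},{"tx": 0,"ty": 0,"tz": 0,"twist": 0},{"tx": 0,"ty": 0,"tz": 0,"twist": 0}], gripper=1, squeeze=60)

```text
clock: 10.7
position: [0.5228, 0.1876, 0.1159]
ee_rot: [1.921, 2.486, 0.001]
force: [-1.0, 0.3, 4.9]
width: 0.155
gripper_force: 60.0
```

move_arm(motion=[{"tx": 0,"ty": 0,"tz": -0.001,"twist": 0},{"tx": 0,"ty": 0,"tz": -0.001,"twist": 0},{"tx": 0,"ty": 0,"tz": 0,"twist": 0},{"tx": 0,"ty": 0,"tz": 0,"twist": 0},{"tx": 0,"ty": 0,"tz": 0,"twist": 0}])

```text
clock: 11.2
position: [0.5225, 0.1875, 0.1174]
ee_rot: [-1.921, -2.486, 0.001]
force: [-0.1, -0.9, -4.4]
width: 0.154
gripper_force: 60.0
```

The weight is carried. Pulling slowly.

move_arm(motion=[{"tx": -0.003,"ty": 0,"tz": 0,"twist": 0},{"tx": -0.005,"ty": 0,"tz": 0,"twist": 0},{"tx": -0.006,"ty": 0,"tz": 0,"twist": 0},{"tx": -0.006,"ty": 0,"tz": 0,"twist": 0}])

```text
clock: 11.6
position: [0.5279, 0.1674, 0.1177]
ee_rot: [1.921, 2.486, -0.0]
force: [-0.1, -0.2, -4.3]
width: 0.153
gripper_force: 60.0
```

move_arm(motion=[{"tx": -0.009,"ty": 0,"tz": 0,"twist": 0},{"tx": -0.01,"ty": 0,"tz": 0,"twist": 0},{"tx": -0.01,"ty": 0,"tz": 0,"twist": 0},{"tx": -0.01,"ty": 0,"tz": 0,"twist": 0},{"tx": -0.01,"ty": 0,"tz": 0,"twist": 0},{"tx": -0.01,"ty": 0,"tz": 0,"twist": 0},{"tx": -0.01,"ty": 0,"tz": 0,"twist": 0}])

```text
clock: 12.3
position: [0.5453, 0.1006, 0.1176]
ee_rot: [-1.921, -2.486, -0.0]
force: [0.8, 0.8, -4.4]
width: 0.155
gripper_force: 60.0
```

move_arm(motion=[{"tx": -0.01,"ty": 0,"tz": 0,"twist": 0},{"tx": -0.01,"ty": 0,"tz": 0,"twist": 0},{"tx": -0.01,"ty": 0,"tz": 0,"twist": 0},{"tx": -0.01,"ty": 0,"tz": 0,"twist": 0},{"tx": -0.01,"ty": 0,"tz": 0,"twist": 0},{"tx": 0,"ty": 0,"tz": 0,"twist": 0},{"tx": 0,"ty": 0,"tz": 0,"twist": 0}])

```text
clock: 13.0
position: [0.5577, 0.053, 0.1176]
ee_rot: [-1.921, -2.485, -0.0]
force: [-0.5, 0.4, -5.4]
width: 0.157
gripper_force: 60.0
```

move_arm(motion=[{"tx": 0,"ty": 0,"tz": -0.03,"twist": 0},{"tx": 0,"ty": 0,"tz": -0.04,"twist": 0},{"tx": 0,"ty": 0,"tz": -0.04,"twist": 0},{"tx": 0,"ty": 0,"tz": 0,"twist": 0},{"tx": 0,"ty": 0,"tz": 0,"twist": 0}])

```text
clock: 13.5
position: [0.5579, 0.054, 0.2279]
ee_rot: [1.919, 2.487, 0.002]
force: [-1.2, 0.7, -4.9]
width: 0.155
gripper_force: 60.0
```

```bash
python3 - <<'E'
from h import *
im=arm.get_image("scene");t=arm.get_image("top")
out=np.zeros((600,800,3),np.uint8)
out[:300,:400]=cv2.resize(im[185:230,200:260],(400,300),interpolation=2)
out[:300,400:]=cv2.resize(t[180:225,300:360],(400,300),interpolation=2)
a=proj('scene',[.558,.053,.16]);b=proj('top',[.558,.053,.16]);print(a,b)
x,y=int(a[0])-60,int(a[1])-45;out[300:,:400]=cv2.resize(im[y:y+90,x:x+120],(400,300),interpolation=2);print(x,y)
x,y=int(b[0])-60,int(b[1])-45;out[300:,400:]=cv2.resize(t[y:y+90,x:x+120],(400,300),interpolation=2);print(x,y)
cv2.imwrite("pics/s5.png",out[:,:,::-1])
for c in("scene","top"):
  for q in("stake","stake_ridge"):
    for r in arm.place_of(c,q)[:2]:
        p=np.array(r['point'])*[560,420];print(c,q,r['conf'],p,back(c,p,.08 if 'r' in q else 0).round(3))
E
```

```text
[268.91218812 245.21899163] [255.92428503 166.74056928]
208 200
195 121
scene stake 0.67 [229.488 211.596] [ 0.461 -0.18   0.   ]
scene stake_ridge 0.81 [224.504 193.62 ] [ 0.466 -0.181  0.08 ]
scene stake_ridge 0.44 [269.304 252.798] [0.534 0.03  0.08 ]
top stake 0.72 [327.096 201.012] [ 0.474 -0.179  0.   ]
top stake 0.71 [385.112 144.018] [ 0.67  -0.382  0.   ]
top stake_ridge 0.56 [332.416 198.282] [ 0.472 -0.187  0.08 ]
```

View pics/s5.png

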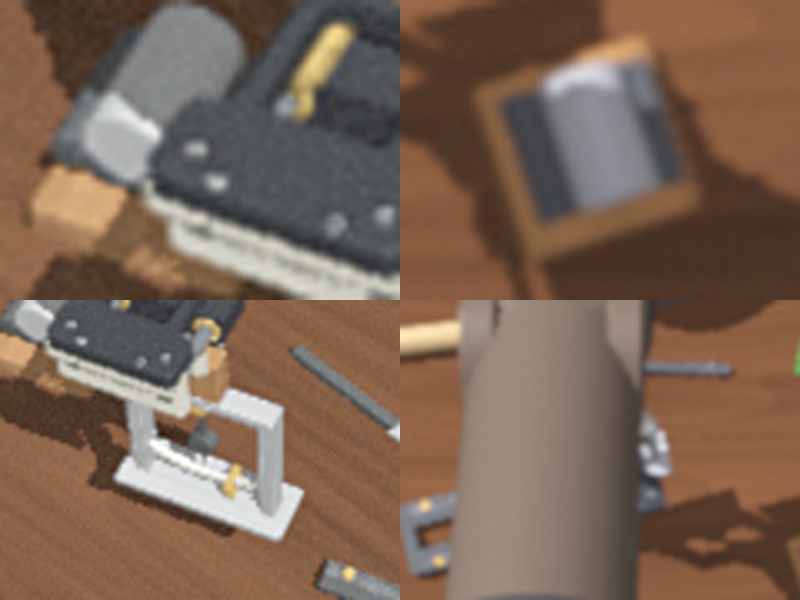

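The gauge hangs upright in the grip (lower left). The ridge bar in the top crop runs about (583,80) to (617,205), roughly 0.295 rad from world x. Next, the exact ridge position.

```bash
python3 - <<'E'
from h import *
f=lambda x,y,z:back('top',(300+(x-400)*.15,180+y*.15),z)
print('bar edges mid',[f(x,y,.06).round(4) for x,y in [(545,95),(620,80),(655,200),(580,210)]],f(600,146,.06).round(4))
for z in (.02,.035): c=np.array([f(x,y,z) for x,y in [(475,92),(650,38),(700,195),(535,260)]]);print(z,c.mean(0).round(4),np.linalg.norm(c[0]-c[1]),np.linalg.norm(c[1]-c[2]),np.arctan2(*(c[1]-c[2]+c[0]-c[3])[1::-1]))
E
```

```text
bar edges mid [array([ 0.4883, -0.155 ,  0.06  ]), array([ 0.4955, -0.1916,  0.06  ]), array([ 0.4369, -0.2074,  0.06  ]), array([ 0.4322, -0.171 ,  0.06  ])] [ 0.4633 -0.1813  0.06  ]
0.02 [ 0.4684 -0.1816  0.02  ] 0.09216627671443928 0.08257437824420139 0.3075215928647509
0.035 [ 0.4665 -0.1796  0.035 ] 0.09115949079434409 0.08167237021761647 0.30752159286475134
```

move_arm(motion=[{"tx": -0.015,"ty": -0.011,"tz": 0,"twist": 0},{"tx": -0.025,"ty": -0.018,"tz": 0,"twist": 0},{"tx": -0.025,"ty": -0.018,"tz": 0,"twist": 0},{"tx": -0.025,"ty": -0.018,"tz": 0,"twist": 0},{"tx": -0.025,"ty": -0.018,"tz": 0,"twist": 0},{"tx": -0.025,"ty": -0.018,"tz": 0,"twist": 0},{"tx": -0.025,"ty": -0.018,"tz": 0,"twist": 0},{"tx": -0.025,"ty": -0.018,"tz": 0,"twist": 0},{"tx": -0.015,"ty": -0.012,"tz": 0,"twist": 0},{"tx": 0,"ty": 0,"tz": 0,"twist": -0.02},{"tx": 0,"ty": 0,"tz": 0,"twist": 0},{"tx": 0,"ty": 0,"tz": 0,"twist": 0}])

```text
clock: 15.0
position: [0.4654, -0.1822, 0.2274]
ee_rot: [-1.881, -2.516, -0.0]
force: [0.1, 0.5, -4.2]
width: 0.155
gripper_force: 60.0
```

Right above the ridge. Lowering gently.

move_arm(motion=[{"tx": 0,"ty": 0,"tz": 0.012,"twist": 0},{"tx": 0,"ty": 0,"tz": 0.01,"twist": 0},{"tx": 0,"ty": 0,"tz": 0.005,"twist": 0},{"tx": 0,"ty": 0,"tz": 0,"twist": 0},{"tx": 0,"ty": 0,"tz": 0,"twist": 0}])

```text
clock: 15.5
position: [0.4653, -0.1829, 0.2005]
ee_rot: [-1.881, -2.516, 0.001]
force: [0.1, 0.4, -4.6]
width: 0.15
gripper_force: 60.0
```

move_arm(motion=[{"tx": 0,"ty": 0,"tz": 0.002,"twist": 0},{"tx": 0,"ty": 0,"tz": 0.002,"twist": 0},{"tx": 0,"ty": 0,"tz": 0.001,"twist": 0},{"tx": 0,"ty": 0,"tz": 0,"twist": 0},{"tx": 0,"ty": 0,"tz": 0,"twist": 0}])

```text
clock: 16.0
position: [0.4654, -0.183, 0.1958]
ee_rot: [1.881, 2.516, 0.0]
force: [-0.5, -0.2, -2.1]
width: 0.154
gripper_force: 60.0
```

In contact. Easing the grip so the gauge can pivot in the pads, then rocking it toward its +x.

move_arm(motion=[{"tx": 0,"ty": 0,"tz": 0.001,"twist": 0},{"tx": 0,"ty": 0,"tz": 0,"twist": 0},{"tx": 0,"ty": 0,"tz": 0,"twist": 0},{"tx": 0,"ty": 0,"tz": 0,"twist": 0}], squeeze=12)

```text
clock: 16.4
position: [0.4662, -0.1834, 0.1957]
ee_rot: [1.88, 2.514, 0.002]
force: [-1.2, -0.2, 7.2]
width: 0.172
gripper_force: 12.0
```

move_arm(motion=[{"tx": 0.003,"ty": 0,"tz": 0,"twist": 0},{"tx": 0.003,"ty": 0,"tz": 0,"twist": 0},{"tx": 0.003,"ty": 0,"tz": 0,"twist": 0},{"tx": 0.003,"ty": 0,"tz": 0.001,"twist": 0},{"tx": 0.003,"ty": 0,"tz": 0,"twist": 0},{"tx": 0.002,"ty": 0,"tz": 0,"twist": 0},{"tx": 0,"ty": 0,"tz": 0,"twist": 0},{"tx": 0,"ty": 0,"tz": 0,"twist": 0},{"tx": 0,"ty": 0,"tz": 0,"twist": 0}])

```text
clock: 17.3
position: [0.4613, -0.1669, 0.1946]
ee_rot: [1.88, 2.514, 0.002]
force: [-1.3, 0.0, 9.0]
width: 0.169
gripper_force: 12.0
```

```bash
python3 - <<'E'
from h import *
im=arm.get_image("scene");np.savez('s6.npz',im=im)
cv2.imwrite("pics/s6.png",cv2.resize(im[150:225,180:280],(800,600),interpolation=2)[:,:,::-1])
for q in("pointer_tip","mark_tip","gauge","gauge_grip"):
  for r in arm.place_of("scene",q)[:2]: print(q,r['conf'],np.array(r['point'])*[560,420])
E
```

```text
pointer_tip 0.46 [229.376 190.092]
pointer_tip 0.18 [218.904 167.118]
mark_tip 0.54 [229.992 187.194]
mark_tip 0.22 [226.52 161.28]
gauge 0.97 [224.28 192.78]
gauge 0.93 [362.824 259.812]
gauge_grip 0.9 [151.816 231.21 ]
gauge_grip 0.85 [374.584 228.984]
```

View pics/s6.png

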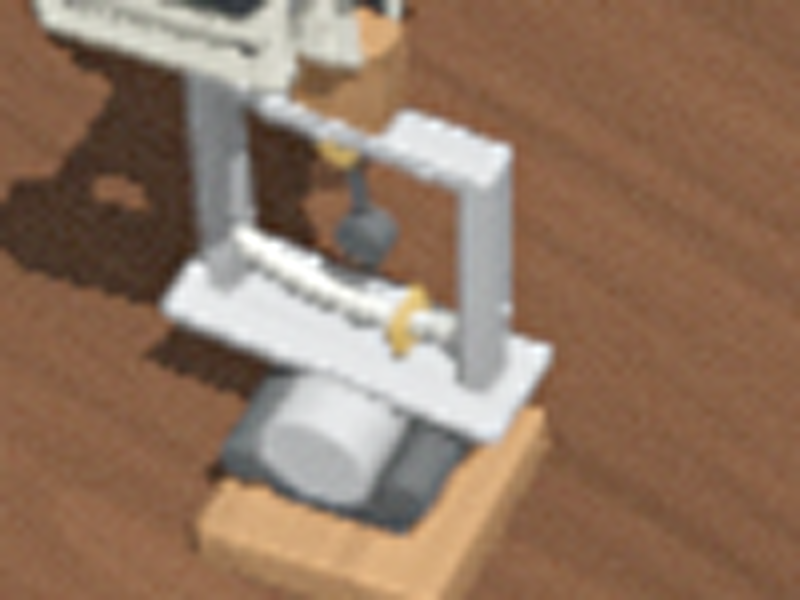

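The picture shows the gauge on the ridge and tipped toward +x: pivot (340,150), bob (367,232), tab (405,320), with the ridge near foot mid. Fitting the pose.

```bash
cat > fit.py <<'E'
from h import *
from scipy.optimize import least_squares
from scipy.spatial.transform import Rotation as Ro
cal=arm.calibration('scene')
def model(p,P):
    R=Ro.from_euler('ZY',[p[4],p[3]]).as_matrix()
    return np.array(p[:3])+R@np.array(P)/1000
def fit(pts,x0,y0,k,tip,tab):
    A=lambda q:np.array([x0+q[0]/k,y0+q[1]/k])
    res=lambda p:np.concatenate([proj('',model(p,P),cal)-A(q) for P,q in pts]+[[(p[4]-1.86)*20]])
    r=least_squares(res,[.466,-.182,.08,.1,1.86],x_scale=[.01,.01,.01,.1,.1]);p=r.x
    print('O,theta,yaw',p.round(4),'rms px',np.sqrt(np.mean(r.fun**2)).round(2))
    for t in (p[3],.14,.2,.25,.3,.35): print(round(t,3),((proj('',model(p,[76*np.sin(t),0,100-76*np.cos(t)]),cal)-[x0,y0])*k).round())
    return p
E
python3 - <<'E'
from fit import *
fit([((60,-20,6),(492,432)),((-60,-20,6),(165,300)),((60,20,6),(552,345)),((51,-8,112),(490,187)),((51,8,112),(512,150)),((0,-8,100),(340,155))],180,150,8,None,None)
E
```

```text
O,theta,yaw [ 0.4515 -0.1975  0.0612  0.1155  1.8545] rms px 0.28
0.115 [380. 299.]
0.14 [385. 301.]
0.2 [398. 304.]
0.25 [408. 306.]
0.3 [418. 308.]
0.35 [428. 310.]
```

Tip is 0.115 rad now, tab about 0.25. Rocking the rest.

move_arm(motion=[{"tx": 0.003,"ty": 0,"tz": 0,"twist": 0},{"tx": 0.003,"ty": 0,"tz": 0.001,"twist": 0},{"tx": 0.003,"ty": 0,"tz": 0,"twist": 0},{"tx": 0.003,"ty": 0,"tz": 0.001,"twist": 0},{"tx": 0.003,"ty": 0,"tz": 0.001,"twist": 0},{"tx": 0.002,"ty": 0,"tz": 0,"twist": 0},{"tx": 0,"ty": 0,"tz": 0,"twist": 0},{"tx": 0,"ty": 0,"tz": 0,"twist": 0},{"tx": 0,"ty": 0,"tz": 0,"twist": 0},{"tx": 0,"ty": 0,"tz": 0,"twist": 0},{"tx": 0,"ty": 0,"tz": 0,"twist": 0},{"tx": 0,"ty": 0,"tz": 0,"twist": 0}])

```text
clock: 18.75
position: [0.4564, -0.1501, 0.1914]
ee_rot: [1.88, 2.515, 0.002]
force: [-0.5, 1.0, 9.1]
width: 0.17
gripper_force: 12.0
```

```bash
python3 - <<'E'
from h import *
im=arm.get_image("scene");np.savez('s7.npz',im=im)
cv2.imwrite("pics/s7.png",cv2.resize(im[150:225,180:280],(800,600),interpolation=2)[:,:,::-1])
E
```

```text
(no output)
```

View pics/s7.png

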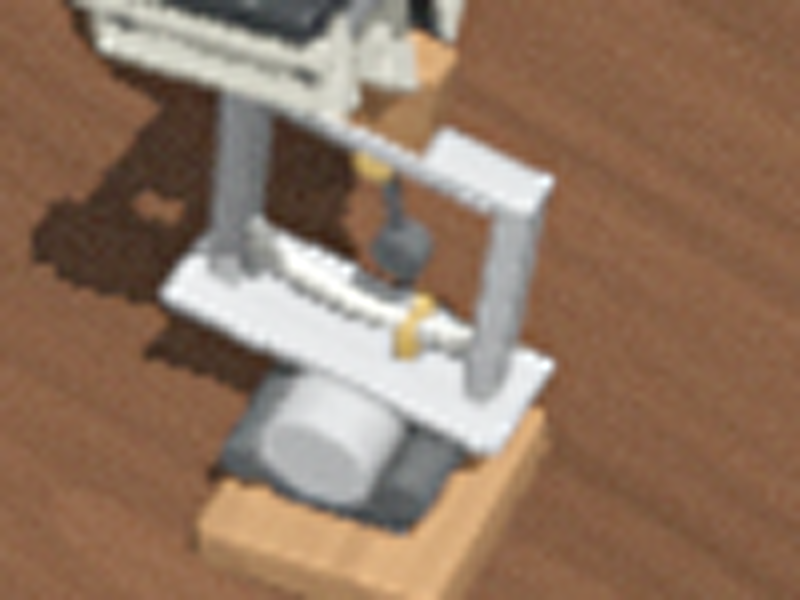

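The pointer (bob at (403,248)) now ends close to the tab (412,325). Fitting.

```bash
python3 - <<'E'
from fit import *
p=fit([((60,-20,6),(490,443)),((-60,-20,6),(163,288)),((60,20,6),(553,360)),((51,-8,112),(528,214)),((51,8,112),(553,180)),((0,-8,100),(373,170))],180,150,8,None,None)
for z in (0,30,76): print('pointer vertical',((proj('',model(p,[z*np.sin(p[3]),0,100-z*np.cos(p[3])]),cal)-[180,150])*8).round())
# tab: brass pixels near arc, both pictures
for n in ('s6','s7'):
    im=np.load(n+'.npz')['im'][150:225,180:280];h=cv2.cvtColor(im,cv2.COLOR_RGB2HSV)
    m=(h[...,0]>15)&(h[...,0]<32)&(h[...,1]>110)&(h[...,2]>120);k,l,s,c=cv2.connectedComponentsWithStats(m.astype(np.uint8))
    print(n,[(s[i].tolist(),(c[i]*8+4).round()) for i in range(1,k) if 30<c[i][1]<48 and 40<c[i][0]<60])
E
```

```text
O,theta,yaw [ 0.4553 -0.1937  0.0675  0.2389  1.8567] rms px 0.36
0.239 [413. 313.]
0.14 [392. 306.]
0.2 [404. 311.]
0.25 [415. 314.]
0.3 [425. 317.]
0.35 [436. 320.]
pointer vertical [387. 149.]
pointer vertical [397. 216.]
pointer vertical [413. 313.]
s6 [([51, 35, 3, 3, 5], array([420., 292.])), ([49, 41, 2, 3, 6], array([400., 340.]))]
s7 [([52, 36, 3, 2, 4], array([428., 296.])), ([50, 41, 2, 3, 5], array([407., 342.]))]
```

Tip is 0.24–0.26 rad against a tab at about 0.25, well inside the 0.066 rad tolerance. I'll let it settle, then hand in.

move_arm(motion=[{"tx": 0,"ty": 0,"tz": 0,"twist": 0},{"tx": 0,"ty": 0,"tz": 0,"twist": 0},{"tx": 0,"ty": 0,"tz": 0,"twist": 0},{"tx": 0,"ty": 0,"tz": 0,"twist": 0},{"tx": 0,"ty": 0,"tz": 0,"twist": 0},{"tx": 0,"ty": 0,"tz": 0,"twist": 0},{"tx": 0,"ty": 0,"tz": 0,"twist": 0},{"tx": 0,"ty": 0,"tz": 0,"twist": 0}])

```text
clock: 19.6
position: [0.4564, -0.1501, 0.1914]
ee_rot: [1.88, 2.515, 0.002]
force: [-1.5, 1.5, 9.4]
width: 0.17
gripper_force: 12.0
```

```bash
python3 -c "
from cell import arm
s=arm.observe();print(s['position'],s['force'],s['gripper_force']);print(arm.sign_off())"
```

```text
[ 0.45635462 -0.15008503  0.19140988] [-1.54534633  1.47202931  9.41693111] 12.037751823663712
the job is handed in; nothing more can be done
None
```

I handed the job in at about 19.6 s with the gauge gripped (12 N) and pressed on the ridge, tipped an estimated 0.24–0.26 rad against a tab read at about 0.25; the first pull slipped off the handle, the second slid it out, and no verdict came back.

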